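Balance an uneven sample carrier on its sliding handle, carry it to the cold plate

ROBOT

A 6-joint arm with a two-finger parallel gripper is mounted at the origin on the work surface. World frame = base frame: x ahead of the robot, y to its left, z up, the work surface at z = 0. Lengths are in m, angles in rad, forces in N, time in s.
With the tool pointing down it reaches from about 0.4 to 0.825 m from the base axis. Payload 7 kg.
Tool frame: the origin (TCP) lies on the centre line of the jaws, within the pads' length; the fingertips stand 22 mm ahead of it and the grasp point (between the pads) lies 3 mm ahead of it; z points along the fingers, y is the line along which they close (so a half turn about z gives the same grasp; the last joint's range is limited). The gripper opens to 88 mm and grips with 3 to 60 N. Pads are 19 mm wide; open, the fingers measure 130 mm over their backs; the gripper's body (78 mm by 193 mm) begins 47 mm behind the grasp point.
Start: joints at [1.516, 0.359, 0.012, 0, -1.224, -0.288], TCP at [0.227, 0.636, 0.211] pointing down, gripper open.
Joint ranges: [-3.07, 3.07], [-1.43, 2.12], [-1.02, 1.25], [-3.03, 1.67], [-3.05, -0], [-3.03, 3.03]. Speed limits (rad/s): [2.39, 2.39, 3.01, 3.14, 3.14, 3.14].

INTERFACE

Orientations are given as [roll, pitch, yaw] about the fixed x, y, z axes, in that order (R = Rz(yaw) Ry(pitch) Rx(roll)).
In Python, from station import monitor, viewer, order gives the robot as it stands. The module is installed in compiled form; this text tells all that it offers.
- The arm moves only by the tool servo_tool, never from a script. Its argument "targets" is a list of rows, each an object with "angular": the turn, a rotation vector about the tool's x, y, z in degrees, a list of three; "xyz": the shift along the tool's x, y, z in cm, a list of three; "claw": the finger opening in cm, from 0 to 8.76. A call has 1 to 20 rows; each row shifts and turns the commanded pose from where the row before left it, along the tool's axes as they then stand; what a row does not reach is not made up. A row lasts 1/10 s, in which the tool goes at most 50 mm and 8.59 degrees, less where a joint would pass 70% of its speed; a pose out of reach is approached as far as the arm can. A call is refused whole if a number of a shift passes 5 or a number of a turn 8.59, either way. A call with a gripper value outside its range is refused whole. The fingers move at their own pace and stop on an object; "force" is the grip in N (left out, the last holds). Time passes only in rows, so rows that do not move let the fingers close. It gives the time, the measured TCP pose, the force, the opening and the grip force at its end, in the units of the state.
- monitor.get_state(): the state, without advancing time (a new reading comes with each control period).
- viewer.grab_frame(name): name is "scene" or "top" or "wrist"; returns a dict with "color" (400x640x3 uint8, blue, green, red), "fovy" (degrees; the focal length in pixels is half the picture's height over the tangent of half this angle, whatever the lens; pixels are square), "cx", "cy" (the principal point, pixels), "R" (3x3) and "t" (3): a world point X has camera coordinates R X + t. Camera axes: x right, y down, z forward; pixel columns grow to the right and rows downward; lengths in m; the calibration is good to about 2 mm. A picture is of the moment at which its call begins. There is no depth.
- order.job_done(): hands the job in; it is judged then, once.
The state is a dict: "t": time; "q": joint angles; "qd": joint speeds; "joint_efforts": joint torques, N m; "eef_pos": TCP position; "ee_rot": TCP orientation; "force": force on the tool from outside, world axes, zero at the start; "moment": the same for the moment, N m; "width": finger opening in m; "gripper_force": force on a finger pad.
Only numpy, scipy, OpenCV 4.12 (cv2) and the standard library are available. Lean on these libraries where they do the work, as an engineer would, in place of code of your own. Each camera call takes 0.05 s, during which the arm holds its last target. There are 200 camera calls.

TASK

The closed sample carrier is packed unevenly, and nothing outside shows where its weight lies. Lift it just off the bench by its swivelling handle to see which way it leans, set it down again and slide the handle along the lid, until the carrier hangs level clear of the bench; only then lift it higher. Carry it level to the cold plate, set it gently down on it, centred and in line with the plate (either way round), let go and move clear, leaving the bottle, tube rack and beaker where they are.

Things in the scene. Friction and masses are not known exactly. Their poses are not given: they have to be found in the camera images.
- carrier: Closed white box 280 long (its x axis) x 96 wide (y) x 70 high, too wide to be gripped; origin at the centre of its underside, z up. Mass about 0.8 kg (0.75 to 0.87), its load fixed inside: the balance point lies within 48 mm either side of mid-length, on the centre line, 32 to 38 mm above the underside. Two low rails on its flat lid guide the handle's shoe.
- end_a (a point): Middle of the lower edge of the carrier's +x end (140 mm from its origin).
- end_b (a point): Middle of the lower edge of the carrier's -x end.
- shoe (a joint): Position of the handle's grey shoe along the lid, m, positive towards the carrier's +x end, 0 at mid-length, stops at +-0.095. Slides against 3.2 N of friction, stays where left, also when hanging; the rubber-soled carrier stands firm while its full weight is on the bench. Shoe 44 long, 66 wide, 11 high above the lid, two cheeks 32 high. Starts near the +x end, off balance.
- handle_bar (a point): Centre of the handle's black grip bar: 14 thick, 18 high, 80 long, flat-sided, lying across the carrier (along its y axis), 68 above the lid when upright, on two steel arms (inner gap 69). The handle swivels about a pin 44 below the bar's centre, up to 0.7 rad either way; a weak spring (0.03 N m per rad) keeps it upright.
- pin (a point): Middle of the handle's swivel pin, across the carrier, 24 above the lid, 94 above the underside; moves with the shoe. Held by the bar, the carrier swings like a pendulum below this pin: hanging free it leans about 1 degree for each mm between pin and balance point, heavy end down. Slide the handle towards the low end.
- cold_plate: Fixed grey bench unit with a flat aluminium top plate 340 long (its x axis) x 150 wide (y); origin at the centre of its underside on the bench, its top is 70 above that.
- bottle: Bystander: closed glass bottle with a blue cap, diameter 72, height 150; origin at the centre of its underside.
- tube_rack: Bystander: green tube rack 50 x 160, 93 high with its tubes, origin at the centre of its underside.
- beaker: Bystander: glass beaker, diameter 80, height 85, origin at the centre of its underside.

How it is judged:
On the way:
1. the carrier hangs level (within 0.1 rad), both ends at least 8 mm clear of the bench (height (world z) of each of end_a, end_b above 0.008 m and angle between carrier's own z axis and vertical below 0.1 rad), for 0.3 s.
At the end, for the whole second after the job is handed in: The carrier stands flat and at rest on the cold plate, within 25 mm of its centre lengthwise and 20 mm crosswise, in line with it within 0.12 rad (either way round); bystanders where they were (x of carrier in the frame of cold_plate between -0.025 and 0.025 m and y of carrier in the frame of cold_plate between -0.02 and 0.02 m and z of carrier in the frame of cold_plate between 0.066 and 0.074 m and angle between the x axis of carrier and the x axis of cold_plate, either way round below 0.12 rad and angle between carrier's own z axis and vertical below 0.03 rad and linear speed of carrier below 0.02 m/s); the robot touches nothing.
It fails at once if the carrier leans more than 0.16 rad while its underside's centre is more than 60 mm above the bench (height (world z) of carrier above 0.06 m and angle between carrier's own z axis and vertical above 0.16 rad).
It fails at once if the carrier falls out of the grip (over 0.4 m/s, untouched by the fingers) (height (world z) of carrier above 0.06 m and linear speed of carrier above 0.4 m/s and contact force between the fingers and carrier below 0.1 N).
It fails at once if the carrier is dropped or slammed on the cold plate (over 60 N) (contact force between carrier and cold_plate above 60 N).
It fails at once if a bystander is moved more than 30 mm or tipped (distance of any of bottle, tube_rack, beaker from where it was at the start of the episode above 0.03 m or angle between any of bottle, tube_rack, beaker's own z axis and vertical above 0.5 rad).
It also fails if it takes over 72 s, if anything falls off the work surface, if the arm or the gripper's body presses on something with over 40 N, if the wrist force passes 120 N, or if a joint passes its speed limit or range.

## Working session

There is one attempt and no reset: what is moved stays moved. The work goes in short steps, Python scripts to look and compute and a tool call to move; the robot and the scene stay as the last step left them, time stands still between calls to the robot, and variables do not carry over. Pictures are saved under pics/ and viewed, at most 10 in all, crops included, and the job is handed in when it is done.

Besides the shell and the picture viewer there is one more tool, called after ">>>" by a JSON object that holds its "method" and its "body". servo_tool: Moves the arm, as the interface text tells. Its arguments: {"type":"object","properties":{"targets":{"type":"array"},"force":{"type":"number"}},"required":["targets"]}

```bash
mkdir -p pics
cat > h.py <<'E'
import numpy as np, cv2
from station import monitor, viewer, order
def grab(n):
    f=viewer.grab_frame(n); f["f"]=200/np.tan(np.radians(f["fovy"])/2); f["R"]=np.array(f["R"]); f["t"]=np.array(f["t"]); return f
def ray(f,u,v,z):
    d=f["R"].T@np.array([(u-f["cx"])/f["f"],(v-f["cy"])/f["f"],1]); c=-f["R"].T@f["t"]
    return c+d*(z-c[2])/d[2]
def proj(f,X):
    p=f["R"]@np.array(X)+f["t"]; return f["cx"]+f["f"]*p[0]/p[2], f["cy"]+f["f"]*p[1]/p[2]
E
python3 - <<'E'
from h import *
import pickle
fs={n:grab(n) for n in("scene","top")}
pickle.dump(fs,open("f0.pkl","wb"))
for n,f in fs.items():
    cv2.imwrite(f"pics/{n}0.png",f["color"]); print(n,f["f"],f["cx"],f["cy"],(-f["R"].T@f["t"]).round(3),f["R"].round(2).tolist())
s=monitor.get_state(); print(s)
E
```

```text
scene 475.91406363505166 319.18429202367616 201.45612535392337 [1.11  0.296 1.205] [[-0.53, 0.85, 0.01], [0.73, 0.46, -0.5], [-0.43, -0.26, -0.86]]
top 396.0997652877404 324.8673326979195 194.94674131410687 [ 0.46  -0.049  0.94 ] [[0.0, -1.0, -0.02], [-0.99, 0.0, -0.12], [0.12, 0.02, -0.99]]
{'t': 0.1, 'q': array([ 1.51607318e+00,  3.59277039e-01,  1.11326283e-02, -3.11250872e-04,
       -1.22406322e+00, -2.88120286e-01]), 'qd': array([ 0.00052443, -0.00099666,  0.0027376 ,  0.00248566,  0.00022292,
        0.0001519 ]), 'joint_efforts': array([-1.64471745e-03, -5.84161484e+01,  2.93753994e+01,  7.01564893e+00,
        1.01642171e-02, -4.62077446e-05]), 'eef_pos': array([0.22677136, 0.63527997, 0.21003284]), 'ee_rot': array([ 3.14015637e+00, -1.20508915e-04, -3.42949325e-01]), 'force': array([-0.07131935,  0.91648894,  0.14241245]), 'moment': array([ 0.01305473, -0.03251629, -0.04187546]), 'gripper_force': 0.0, 'width': 0.08780811019386676}
```

View pics/scene0.png

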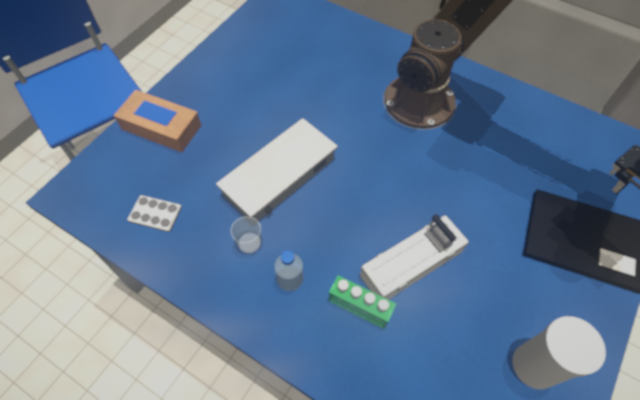

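View pics/top0.png

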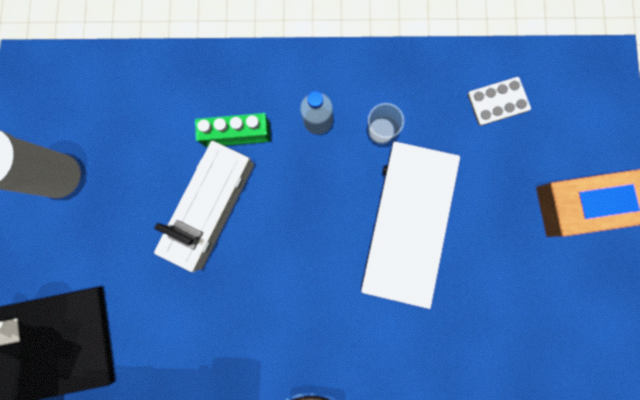

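The top view shows the carrier lid with corners near (215,143), (252,158), (194,271), (157,254). The black bar is near (178,235), at the +x end. The cold plate's top corners are near (394,143), (460,155), (430,307), (362,293). The rack sits close beyond the carrier's far end.

Run:
```python
from h import *
import pickle
fs=pickle.load(open("f0.pkl","rb")); f=fs["top"]; im=f["color"]; hsv=cv2.cvtColor(im,cv2.COLOR_BGR2HSV)
def rect(mask,roi,z,name):
    m=np.zeros_like(mask); x0,y0,x1,y1=roi; m[y0:y1,x0:x1]=mask[y0:y1,x0:x1]
    m=cv2.morphologyEx(m,cv2.MORPH_CLOSE,np.ones((15,15))) if name=="lid" else m
    c=max(cv2.findContours(m,0,2)[0],key=cv2.contourArea)
    P=np.array([ray(f,u,v,z)[:2] for u,v in c[:,0]],np.float32)
    (cx,cy),(w,h),a=cv2.minAreaRect(P)
    if w<h: w,h,a=h,w,a+90
    print(name,round(cx,3),round(cy,3),"size",round(w,3),round(h,3),"ang",round(a%180,1), "rad",np.radians(a%180).round(3))
white=((hsv[...,1]<50)&(hsv[...,2]>150)).astype(np.uint8)*255
rect(white,(145,135,260,280),.07,"lid")
rect(white,(350,130,470,320),.07,"plate")
dark=((hsv[...,2]<60)).astype(np.uint8)*255
rect(dark,(145,210,215,260),.138,"bar")
# bar by scene too
for n,roi in(("scene",(420,205,465,260)),):
    f=fs[n]; hsv=cv2.cvtColor(f["color"],cv2.COLOR_BGR2HSV); dark=((hsv[...,2]<60)).astype(np.uint8)*255; rect(dark,roi,.138,"bar scene")
f=fs["top"]
for n,(u,v),z in(("beaker top",(385,120),.085),("bottle cap",(316,99),.15),("rackL",(196,131),.05),("rackR",(268,128),.05)): print(n,ray(f,u,v,z).round(3))
```

```text
lid 0.542 0.24 size 0.28 0.101 ang 154.6 rad 2.698
plate 0.503 -0.221 size 0.34 0.151 ang 167.1 rad 2.917
bar 0.477 0.268 size 0.091 0.019 ang 67.2 rad 1.173Traceback (most recent call last):
  File "<stdin>", line 19, in <module>
  File "<stdin>", line 7, in rect
ValueError: max() iterable argument is empty
```

>>> {"method": "servo_tool", "body": {"targets": [{"angular":[0,0,8],"xyz":[0,0,0],"claw":8.7},{"angular":[0,0,8],"xyz":[0,0,0],"claw":8.7},{"angular":[0,0,8],"xyz":[0,0,0],"claw":8.7},{"angular":[0,0,8],"xyz":[0,0,0],"claw":8.7},{"angular":[0,0,8],"xyz":[0,0,0],"claw":8.7},{"angular":[0,0,8],"xyz":[0,0,0],"claw":8.7},{"angular":[0,0,8],"xyz":[0,0,0],"claw":8.7},{"angular":[0,0,8],"xyz":[0,0,0],"claw":8.7},{"angular":[0,0,8],"xyz":[0,0,0],"claw":8.7},{"angular":[0,0,8],"xyz":[0,0,0],"claw":8.7},{"angular":[0,0,8],"xyz":[0,0,0],"claw":8.7},{"angular":[0,0,8],"xyz":[0,0,0],"claw":8.7}]}}

```text
t: 1.3
eef_pos: [0.2268, 0.6354, 0.2103]
ee_rot: [-3.141, -0.001, -2.024]
force: [-0.7, -0.3, -0.4]
width: 0.0869
gripper_force: 0.0
```

>>> {"method": "servo_tool", "body": {"targets": [{"angular":[0,0,0],"xyz":[1.5,-2.6,0],"claw":8.7},{"angular":[0,0,0],"xyz":[1.5,-2.6,0],"claw":8.7},{"angular":[0,0,0],"xyz":[1.5,-2.6,0],"claw":8.7},{"angular":[0,0,0],"xyz":[1.5,-2.6,0],"claw":8.7},{"angular":[0,0,0],"xyz":[1.5,-2.6,0],"claw":8.7},{"angular":[0,0,0],"xyz":[1.5,-2.6,0],"claw":8.7},{"angular":[0,0,0],"xyz":[1.5,-2.6,0],"claw":8.7},{"angular":[0,0,0],"xyz":[1.5,-2.6,0],"claw":8.7},{"angular":[0,0,0],"xyz":[1.5,-2.6,0],"claw":8.7},{"angular":[0,0,0],"xyz":[1.5,-2.6,0],"claw":8.7},{"angular":[0,0,0],"xyz":[1.5,-2.6,0],"claw":8.7},{"angular":[0,0,0],"xyz":[1.5,-2.6,0],"claw":8.7},{"angular":[0,0,0],"xyz":[1.5,-2.6,0],"claw":8.7},{"angular":[0,0,0],"xyz":[1.5,-2.6,0],"claw":8.7},{"angular":[0,0,0],"xyz":[1.2,-2.0,0],"claw":8.7},{"angular":[0,0,0],"xyz":[0,0,0],"claw":8.7},{"angular":[0,0,0],"xyz":[0,0,0],"claw":8.7}]}}

```text
t: 3.0
eef_pos: [0.477, 0.2689, 0.2106]
ee_rot: [3.141, -0.0, -2.02]
force: [-0.4, -0.2, 0.9]
width: 0.087
gripper_force: 0.0
```

Run:
```python
from h import *
f=grab("wrist"); cv2.imwrite("pics/w1.png",f["color"]); im=f["color"]
print(f["f"],f["R"].round(3).tolist(),(-f["R"].T@f["t"]).round(3))
for X in((.477,.269,.138),(.542,.24,.07)): print(X,proj(f,X))
```

```text
311.4146733867721 [[-0.901, 0.435, 0.001], [0.419, 0.868, 0.264], [0.114, 0.239, -0.964]] [0.448 0.205 0.385]
(0.477, 0.269, 0.138) (np.float64(323.1547742309026), np.float64(204.18146018991862))
(0.542, 0.24, 0.07) (np.float64(254.13567399455104), np.float64(188.12806643550715))
```

View pics/w1.png

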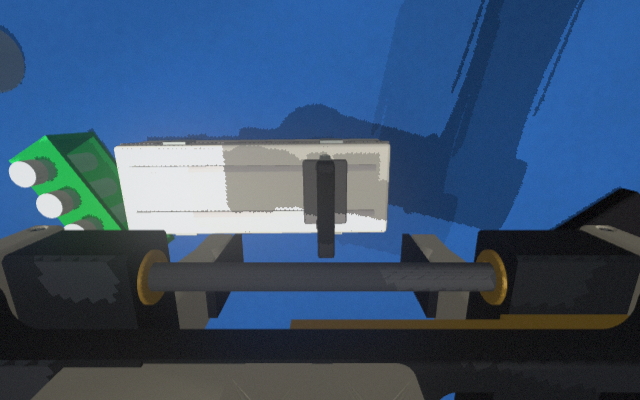

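The bar is at columns 318–334, rows 157–257, within 3 px of the prediction, and the lid edges run level with the picture. So the tool is aligned. I'll shift 2 mm, go down and grip.

>>> {"method": "servo_tool", "body": {"targets": [{"angular":[0,0,0],"xyz":[0,0.2,1.0],"claw":8.7},{"angular":[0,0,0],"xyz":[0,0,1.0],"claw":8.7},{"angular":[0,0,0],"xyz":[0,0,1.0],"claw":8.7},{"angular":[0,0,0],"xyz":[0,0,1.0],"claw":8.7},{"angular":[0,0,0],"xyz":[0,0,1.0],"claw":8.7},{"angular":[0,0,0],"xyz":[0,0,1.0],"claw":8.7},{"angular":[0,0,0],"xyz":[0,0,1.0],"claw":8.7},{"angular":[0,0,0],"xyz":[0,0,0],"claw":3.0},{"angular":[0,0,0],"xyz":[0,0,0],"claw":1.0},{"angular":[0,0,0],"xyz":[0,0,0],"claw":1.0},{"angular":[0,0,0],"xyz":[0,0,0],"claw":1.0},{"angular":[0,0,0],"xyz":[0,0,0],"claw":1.0},{"angular":[0,0,0],"xyz":[0,0,0],"claw":1.0},{"angular":[0,0,0],"xyz":[0,0,0],"claw":1.0}], "force": 50}}

```text
t: 4.45
eef_pos: [0.4752, 0.2703, 0.141]
ee_rot: [-3.142, 0.0, -2.018]
force: [0.5, -0.1, 0.1]
width: 0.0366
gripper_force: 0.0
```

>>> {"method": "servo_tool", "body": {"targets": [{"angular":[0,0,0],"xyz":[0,0,0],"claw":1.0},{"angular":[0,0,0],"xyz":[0,0,0],"claw":1.0},{"angular":[0,0,0],"xyz":[0,0,0],"claw":1.0},{"angular":[0,0,0],"xyz":[0,0,0],"claw":1.0},{"angular":[0,0,0],"xyz":[0,0,0],"claw":1.0},{"angular":[0,0,0],"xyz":[0,0,0],"claw":1.0}]}}

```text
t: 5.05
eef_pos: [0.4752, 0.2703, 0.1409]
ee_rot: [3.142, -0.0, -2.018]
force: [-0.5, -0.5, 0.0]
width: 0.01
gripper_force: 0.0
```

>>> {"method": "servo_tool", "body": {"targets": [{"angular":[0,0,0],"xyz":[0,0,-0.2],"claw":1.0},{"angular":[0,0,0],"xyz":[0,0,-0.2],"claw":1.0},{"angular":[0,0,0],"xyz":[0,0,-0.2],"claw":1.0},{"angular":[0,0,0],"xyz":[0,0,-0.2],"claw":1.0},{"angular":[0,0,0],"xyz":[0,0,-0.2],"claw":1.0},{"angular":[0,0,0],"xyz":[0,0,0],"claw":1.0},{"angular":[0,0,0],"xyz":[0,0,0],"claw":1.0},{"angular":[0,0,0],"xyz":[0,0,0],"claw":1.0},{"angular":[0,0,0],"xyz":[0,0,0],"claw":1.0},{"angular":[0,0,0],"xyz":[0,0,0],"claw":1.0}]}}

```text
t: 6.05
eef_pos: [0.4752, 0.2702, 0.1508]
ee_rot: [3.142, -0.0, -2.018]
force: [-0.1, 0.9, 0.8]
width: 0.0101
gripper_force: 0.0
```

Run:
```python
from h import *
S=[]
for n in("wrist","scene","wrist","top","wrist"):
    f=grab(n); s=monitor.get_state(); S.append(np.r_[s["force"],s["moment"]])
    if n!="wrist": cv2.imwrite(f"pics/{n}1.png",f["color"])
    else: cv2.imwrite("pics/w2.png",f["color"])
print(np.array(S).round(2)); s=monitor.get_state(); print(s["eef_pos"],s["t"],s["gripper_force"],s["width"])
f=grab("scene"); cv2.imwrite("pics/s1.png",cv2.resize(f["color"][190:320,340:490],None,fx=4,fy=4))
```

```text
[[ 0.48  0.07  0.27  0.11 -0.12 -0.01]
 [-0.66  0.35 -0.5   0.14 -0.09 -0.04]
 [ 0.28 -0.31  0.21  0.07 -0.02 -0.11]
 [-0.05 -0.56 -0.83  0.08 -0.1  -0.02]
 [-0.04 -0.6  -0.76  0.11 -0.1  -0.01]]
[0.47521891 0.27023551 0.15084512] 6.3 0.0 0.009937113113560466
```

Run:
```python
import cv2,numpy as np
a=cv2.imread("pics/s1.png"); b=cv2.imread("pics/w2.png"); b=cv2.resize(b[110:350],(640,240)); a=cv2.resize(a,(400,347))
c=np.zeros((590,640,3),np.uint8); c[:240]=b; c[243:590,:400]=a; cv2.imwrite("pics/c1.png",c)
```

```text
(no output)
```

View pics/c1.png

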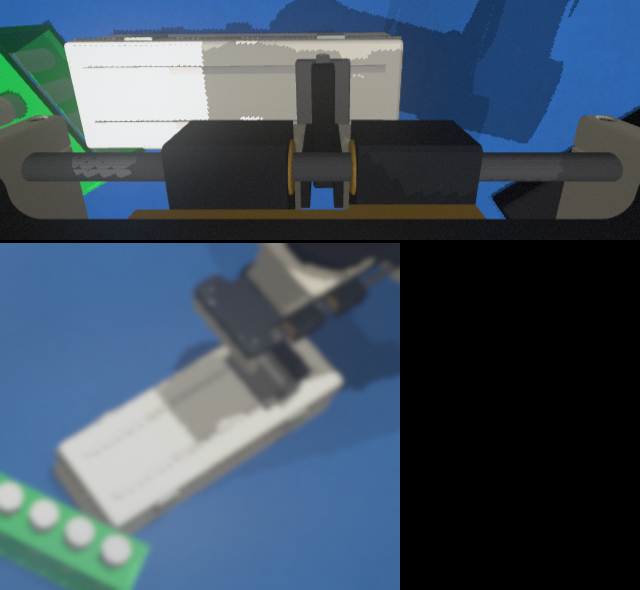

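The fingers closed to 10 mm with no pad force, so they missed the bar. I'll check the bar's position from both first views.

Run:
```python
from h import *
import pickle
fs=pickle.load(open("f0.pkl","rb"))
ux=np.array([-.903,.429,0]); uy=np.array([-.429,-.903,0])
B=np.array([.4752,.2703,.138])
for n in fs:
    print(n,[np.round(proj(fs[n],B+k*uy)) .tolist() for k in(-.04,0,.04)], "lid corners",[np.round(proj(fs[n],np.array([.542,.24,.07])+a*ux+b*uy)).tolist() for a,b in((.14,.048),(.14,-.048),(-.14,-.048),(-.14,.048))])
a=cv2.resize(fs["scene"]["color"][200:300,350:480],None,fx=6,fy=5.9)
b=cv2.resize(fs["top"]["color"][200:280,140:240],None,fx=6,fy=6)
cv2.imwrite("pics/a0.png",a[:300,300:]); 
c=np.zeros((480,800,3),np.uint8); c[:480,:410]=b[:,:410]; a=a[:480,390:780]; c[:a.shape[0],410:410+a.shape[1]]=a; cv2.imwrite("pics/c2.png",c)
f=grab("wrist"); s=monitor.get_state()
R=np.array([[np.cos(-2.018),np.sin(-2.018)],[np.sin(-2.018),-np.cos(-2.018)]])
for z in(0.0,.022): print("TCP/tip proj",proj(f,s["eef_pos"]-[0,0,z]))
print("bar ends wrist",[np.round(proj(f,B+[0,0,.009]+k*uy)).tolist() for k in(-.04,.04)])
```

```text
scene [[453.0, 239.0], [442.0, 227.0], [432.0, 215.0]] lid corners [[444.0, 214.0], [468.0, 241.0], [382.0, 295.0], [360.0, 264.0]]
top [[158.0, 226.0], [175.0, 234.0], [193.0, 243.0]] lid corners [[192.0, 272.0], [154.0, 253.0], [212.0, 140.0], [250.0, 158.0]]
TCP/tip proj (np.float64(323.6871709618946), np.float64(237.36107276302363))
TCP/tip proj (np.float64(323.45803958669), np.float64(224.8981561686694))
bar ends wrist [[324.0, 293.0], [323.0, 170.0]]
```

View pics/c2.png

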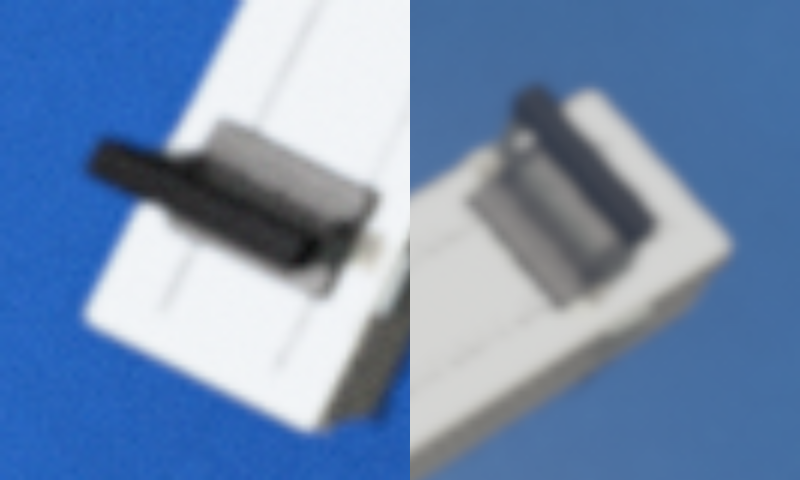

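>>> {"method": "servo_tool", "body": {"targets": [{"angular":[0,0,0],"xyz":[0,0,0],"claw":0},{"angular":[0,0,0],"xyz":[0,0,0],"claw":0},{"angular":[0,0,0],"xyz":[0,0,0],"claw":0},{"angular":[0,0,0],"xyz":[0,0,0],"claw":0}], "force": 50}}

```text
t: 6.8
eef_pos: [0.4752, 0.2702, 0.1509]
ee_rot: [-3.142, -0.0, -2.018]
force: [0.5, -0.3, 1.1]
width: 0.0002
gripper_force: 0.0
```

Run:
```python
from h import *
f=grab("wrist"); c=f["color"][140:320,250:400]; cv2.imwrite("pics/w3.png",cv2.resize(c,None,fx=3.3,fy=3.3))
```

```text
(no output)
```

View pics/w3.png

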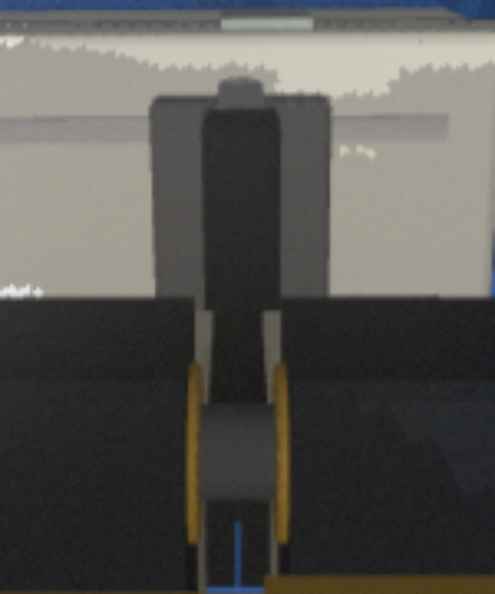

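The fingers are fully closed and the bar is undisturbed at crop columns 205–280, so the tips can't be straddling it. I'll mark where the tips and bar should appear in the outside views.

Run:
```python
from h import *
import pickle
fs=pickle.load(open("f0.pkl","rb"))
B=np.array([.4752,.2703,.138]); uy=np.array([-.429,-.903,0])
print("shoe top pred, top0:",proj(fs["top"],[.4752,.2703,.081]),"scene0",proj(fs["scene"],[.4752,.2703,.081]))
s=monitor.get_state(); print(s["eef_pos"],s["q"].round(3))
out=[]
for n,(x0,y0,x1,y1) in(("scene",(385,170,485,270)),("top",(135,190,235,290))):
    f=grab(n); k=4; c=cv2.resize(f["color"][y0:y1,x0:x1],None,fx=k,fy=k)
    def dot(X,col):
        u,v=proj(f,X); cv2.circle(c,(int((u-x0+.5)*k),int((v-y0+.5)*k)),3,col,-1)
    for a in(-.04,0,.04): dot(B+a*uy,(0,255,0))
    for z in(.022,0,-.044): dot(s["eef_pos"]-[0,0,z],(0,0,255))
    out.append(c)
cv2.imwrite("pics/c3.png",np.hstack(out))
```

```text
shoe top pred, top0: (np.float64(185.53778130340498), np.float64(234.92224137719023)) scene0 (np.float64(437.19972833010576), np.float64(236.53127603100958))
[0.47520664 0.27027435 0.15086957] [ 0.876  0.197 -0.357 -0.    -1.016 -1.323]
```

View pics/c3.png

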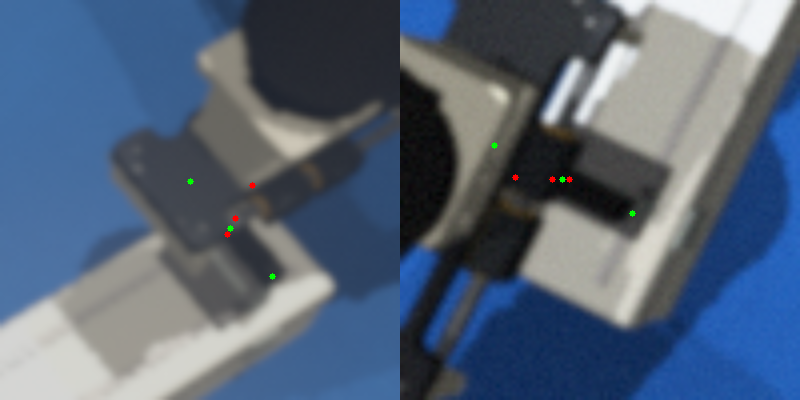

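With the calibration, the visible finger ends work out about 20 mm *behind* the reported TCP, in both wrist views. So the tips stopped above the bar. I'll open, go down about 4 cm more carefully and re-grip.

>>> {"method": "servo_tool", "body": {"targets": [{"angular":[0,0,0],"xyz":[0,0,0],"claw":6},{"angular":[0,0,0],"xyz":[0,0,0],"claw":6},{"angular":[0,0,0],"xyz":[0,0,0],"claw":6},{"angular":[0,0,0],"xyz":[0,0,0],"claw":6},{"angular":[0,0,0],"xyz":[0,0,0],"claw":6},{"angular":[0,0,0],"xyz":[0,0,0],"claw":6},{"angular":[0,0,0],"xyz":[0,0,0],"claw":6},{"angular":[0,0,0],"xyz":[0,0,0],"claw":6},{"angular":[0,0,0],"xyz":[0,0,0],"claw":6},{"angular":[0,0,0],"xyz":[0,0,0.5],"claw":6},{"angular":[0,0,0],"xyz":[0,0,0.5],"claw":6},{"angular":[0,0,0],"xyz":[0,0,0.5],"claw":6},{"angular":[0,0,0],"xyz":[0,0,0],"claw":6}], "force": 50}}

```text
t: 8.25
eef_pos: [0.4747, 0.2698, 0.1347]
ee_rot: [3.141, -0.002, -2.018]
force: [-1.4, 1.0, -1.0]
width: 0.0597
gripper_force: 0.0
```

Run:
```python
from h import *
f=grab("wrist"); s=monitor.get_state(); cv2.imwrite("pics/w4.png",f["color"][110:360,120:520])
print(s["eef_pos"],s["width"],s["force"].round(2),(-f["R"].T@f["t"]).round(3))
```

```text
[0.47497361 0.2699927  0.13524441] 0.06025859287314354 [-0.37  0.71 -0.01] [0.446 0.206 0.309]
```

View pics/w4.png

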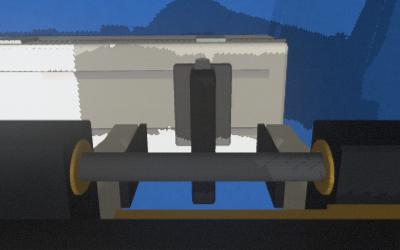

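The finger ends are at crop columns 145/258 (113 px for 60 mm, so 0.165 m depth). The bar is 26 px wide, at the same depth, so the tips are only just at the bar's top. I'll go down 3.5 cm more and close.

>>> {"method": "servo_tool", "body": {"targets": [{"angular":[0,0,0],"xyz":[0,0,0.5],"claw":6},{"angular":[0,0,0],"xyz":[0,0,0.5],"claw":6},{"angular":[0,0,0],"xyz":[0,0,0.5],"claw":6},{"angular":[0,0,0],"xyz":[0,0,0.5],"claw":6},{"angular":[0,0,0],"xyz":[0,0,0.5],"claw":6},{"angular":[0,0,0],"xyz":[0,0,0.5],"claw":6},{"angular":[0,0,0],"xyz":[0,0,0.5],"claw":6},{"angular":[0,0,0],"xyz":[0,0,0],"claw":6}]}}

```text
t: 9.1
eef_pos: [0.4748, 0.2699, 0.1]
ee_rot: [3.141, -0.001, -2.018]
force: [-0.2, -0.3, 0.1]
width: 0.0598
gripper_force: 0.0
```

>>> {"method": "servo_tool", "body": {"targets": [{"angular":[0,0,0],"xyz":[0,0,0],"claw":0.8},{"angular":[0,0,0],"xyz":[0,0,0],"claw":0.8},{"angular":[0,0,0],"xyz":[0,0,0],"claw":0.8},{"angular":[0,0,0],"xyz":[0,0,0],"claw":0.8},{"angular":[0,0,0],"xyz":[0,0,0],"claw":0.8},{"angular":[0,0,0],"xyz":[0,0,0],"claw":0.8},{"angular":[0,0,0],"xyz":[0,0,0],"claw":0.8},{"angular":[0,0,0],"xyz":[0,0,0],"claw":0.8},{"angular":[0,0,0],"xyz":[0,0,0],"claw":0.8}], "force": 50}}

```text
t: 10.0
eef_pos: [0.4752, 0.2703, 0.1009]
ee_rot: [3.142, 0.0, -2.018]
force: [-0.9, 0.7, 1.6]
width: 0.0136
gripper_force: 50.0
```

>>> {"method": "servo_tool", "body": {"targets": [{"angular":[0,0,0],"xyz":[0,0,-0.2],"claw":0.8},{"angular":[0,0,0],"xyz":[0,0,-0.2],"claw":0.8},{"angular":[0,0,0],"xyz":[0,0,-0.2],"claw":0.8},{"angular":[0,0,0],"xyz":[0,0,-0.2],"claw":0.8},{"angular":[0,0,0],"xyz":[0,0,-0.2],"claw":0.8},{"angular":[0,0,0],"xyz":[0,0,0],"claw":0.8},{"angular":[0,0,0],"xyz":[0,0,0],"claw":0.8},{"angular":[0,0,0],"xyz":[0,0,0],"claw":0.8}]}}

```text
t: 10.8
eef_pos: [0.475, 0.2702, 0.1108]
ee_rot: [3.141, -0.0, -2.018]
force: [-0.6, -0.3, -6.1]
width: 0.0136
gripper_force: 50.0
```

Run:
```python
from h import *
S=[]
for n in("wrist","wrist","wrist","wrist","wrist","wrist"):
    f=grab(n); s=monitor.get_state(); S.append(np.r_[s["force"],s["moment"]])
print(np.mean(S,0).round(2),np.std(S,0).round(2),s["eef_pos"].round(4),s["t"],s["gripper_force"],s["width"])
```

```text
[-0.98  0.15 -6.31  0.08  0.13 -0.02] [0.32 0.51 0.42 0.03 0.05 0.03] [0.4751 0.2703 0.1108] 11.1 49.98704552650452 0.013538543875387977
```

Gripped (13.6 mm wide, 50 N). A one-end lift of 6.3 N puts the balance point near +29 mm, and the shoe is at about +73 mm. I'll set down, slide −4.5 cm and lift again.

>>> {"method": "servo_tool", "body": {"targets": [{"angular":[0,0,0],"xyz":[0,0,0.2],"claw":0.8},{"angular":[0,0,0],"xyz":[0,0,0.2],"claw":0.8},{"angular":[0,0,0],"xyz":[0,0,0.2],"claw":0.8},{"angular":[0,0,0],"xyz":[0,0,0.2],"claw":0.8},{"angular":[0,0,0],"xyz":[0,0,0.2],"claw":0.8},{"angular":[0,0,0],"xyz":[0,0,0],"claw":0.8},{"angular":[0,0,0],"xyz":[0,0,0],"claw":0.8}]}}

```text
t: 11.8
eef_pos: [0.4754, 0.2703, 0.101]
ee_rot: [-3.141, 0.0, -2.018]
force: [-0.6, 0.1, -3.3]
width: 0.0138
gripper_force: 50.0
```

>>> {"method": "servo_tool", "body": {"targets": [{"angular":[0,0,0],"xyz":[0,-0.3,0],"claw":0.8},{"angular":[0,0,0],"xyz":[0,-0.3,0],"claw":0.8},{"angular":[0,0,0],"xyz":[0,-0.3,0],"claw":0.8},{"angular":[0,0,0],"xyz":[0,-0.3,0],"claw":0.8},{"angular":[0,0,0],"xyz":[0,-0.3,0],"claw":0.8},{"angular":[0,0,0],"xyz":[0,-0.3,0],"claw":0.8},{"angular":[0,0,0],"xyz":[0,-0.3,0],"claw":0.8},{"angular":[0,0,0],"xyz":[0,-0.3,0],"claw":0.8},{"angular":[0,0,0],"xyz":[0,-0.3,0],"claw":0.8},{"angular":[0,0,0],"xyz":[0,-0.3,0],"claw":0.8},{"angular":[0,0,0],"xyz":[0,-0.3,0],"claw":0.8},{"angular":[0,0,0],"xyz":[0,-0.3,0],"claw":0.8},{"angular":[0,0,0],"xyz":[0,-0.3,0],"claw":0.8},{"angular":[0,0,0],"xyz":[0,-0.3,0],"claw":0.8},{"angular":[0,0,0],"xyz":[0,-0.3,0],"claw":0.8},{"angular":[0,0,0],"xyz":[0,0,0],"claw":0.8}]}}

```text
t: 13.4
eef_pos: [0.5164, 0.2507, 0.101]
ee_rot: [-3.141, 0.0, -2.018]
force: [-1.4, 0.9, -2.1]
width: 0.0132
gripper_force: 50.0
```

```bash
cat > look.py <<'E'
from h import *
import pickle,sys
tag=sys.argv[1]
S=[];F={}
for n in("scene","top","wrist","wrist","wrist"):
    F[n]=grab(n); s=monitor.get_state(); S.append(np.r_[s["force"],s["moment"]])
    cv2.imwrite(f"pics/{n}_{tag}.png",F[n]["color"])
pickle.dump((F,s),open(tag+".pkl","wb"))
print("F",np.mean(S,0).round(2),"z",s["eef_pos"].round(4),"t",round(s["t"],2),s["gripper_force"])
f=F["top"]; hsv=cv2.cvtColor(f["color"],cv2.COLOR_BGR2HSV); w=((hsv[...,1]<50)&(hsv[...,2]>150)).astype(np.uint8)*255
if len(sys.argv)>2:
    x0,y0,x1,y1=map(int,sys.argv[2:6]); m=np.zeros_like(w); m[y0:y1,x0:x1]=w[y0:y1,x0:x1]
    c=max(cv2.findContours(m,0,2)[0],key=cv2.contourArea); print("lid box px",cv2.boxPoints(cv2.minAreaRect(c)).round(1).tolist())
E
python3 look.py slid
```

```text
F [ 0.14  0.56 -2.31  0.33 -0.28 -0.01] z [0.5162 0.2508 0.101 ] t 13.65 49.98638927936554
```

Run:
```python
from h import *
import pickle
a=pickle.load(open("f0.pkl","rb")); b,_=pickle.load(open("slid.pkl","rb"))
for n,(x0,y0,x1,y1) in(("top",(205,138,262,180)),("scene",(350,255,400,305))):
    g=[cv2.cvtColor(k[n]["color"],cv2.COLOR_BGR2GRAY)[y0:y1,x0:x1].astype(np.float32) for k in(a,b)]
    big=cv2.cvtColor(b[n]["color"],cv2.COLOR_BGR2GRAY)[y0-10:y1+10,x0-10:x1+10].astype(np.float32)
    r=cv2.matchTemplate(big,g[0],cv2.TM_CCOEFF_NORMED); print(n,cv2.minMaxLoc(r)[1::2],"same place = (10,10)")
```

```text
top (0.9400220513343811, (11, 10)) same place = (10,10)
scene (0.9506908655166626, (10, 10)) same place = (10,10)
```

The carrier stayed put, so the shoe is at about +28 mm. Now a small lift.

>>> {"method": "servo_tool", "body": {"targets": [{"angular":[0,0,0],"xyz":[0,0,-0.2],"claw":0.8},{"angular":[0,0,0],"xyz":[0,0,-0.2],"claw":0.8},{"angular":[0,0,0],"xyz":[0,0,-0.2],"claw":0.8},{"angular":[0,0,0],"xyz":[0,0,-0.2],"claw":0.8},{"angular":[0,0,0],"xyz":[0,0,-0.2],"claw":0.8},{"angular":[0,0,0],"xyz":[0,0,-0.2],"claw":0.8},{"angular":[0,0,0],"xyz":[0,0,-0.2],"claw":0.8},{"angular":[0,0,0],"xyz":[0,0,-0.2],"claw":0.8},{"angular":[0,0,0],"xyz":[0,0,0],"claw":0.8},{"angular":[0,0,0],"xyz":[0,0,0],"claw":0.8},{"angular":[0,0,0],"xyz":[0,0,0],"claw":0.8},{"angular":[0,0,0],"xyz":[0,0,0],"claw":0.8},{"angular":[0,0,0],"xyz":[0,0,0],"claw":0.8}]}}

```text
t: 14.95
eef_pos: [0.5157, 0.2507, 0.1168]
ee_rot: [3.142, -0.0, -2.018]
force: [-0.3, -0.1, -8.9]
width: 0.0139
gripper_force: 50.0
```

```bash
python3 look.py lift1
python3 - <<'E'
import cv2,numpy as np
s=cv2.imread("pics/scene_lift1.png")[200:310,345:485]; w=cv2.imread("pics/wrist_lift1.png")[100:240,20:500]
c=np.zeros((600,640,3),np.uint8); c[:330,:420]=cv2.resize(s,(420,330)); w=cv2.resize(w,(640,187)); c[340:527]=w; cv2.imwrite("pics/c4.png",c)
E
```

```text
F [-0.14 -0.6  -8.47  0.07 -0.1   0.03] z [0.5157 0.2507 0.1168] t 15.2 49.98379468917847
```

View pics/c4.png

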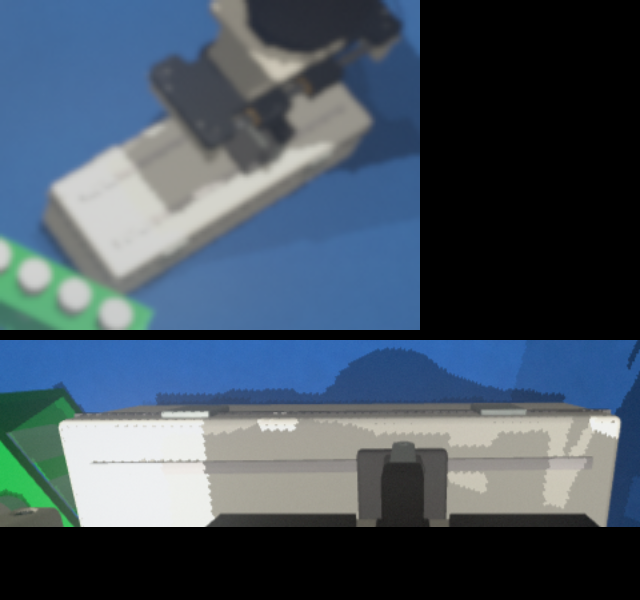

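The lid now looks close to level: scene corners are near (362,263), (383,293), (469,239), and the wrist-view lid edge spans columns 65–485. I'll put numbers on the lean from corner shifts against the level start.

```bash
cat > tilt.py <<'E'
from h import *
import pickle,sys
a=pickle.load(open("f0.pkl","rb")); b,_=pickle.load(open(sys.argv[1]+".pkl","rb"))
ux=np.array([-.903,.429,0]); uy=np.array([-.429,-.903,0]); L=np.array([.542,.24,.07])
k=6
def mag(im):
    g=cv2.GaussianBlur(cv2.cvtColor(im,cv2.COLOR_BGR2HSV)[...,1].astype(np.float32),(0,0),1)  # saturation: blue bench vs white box
    return cv2.resize(g,None,fx=k,fy=k,interpolation=cv2.INTER_CUBIC)
for nm,al,ac in(("endb-",-.14,-.048),("endb+",-.14,.048),("enda-",.14,-.048),("enda+",.14,.048)):
    P=L+al*ux+ac*uy; rows=[];rhs=[]
    for n in("scene","top"):
        u,v=np.round(proj(a[n],P)).astype(int); r=11
        A=mag(a[n]["color"]); B=mag(b[n]["color"])
        T=A[(v-r)*k:(v+r)*k,(u-r)*k:(u+r)*k]; S=B[(v-r-8)*k:(v+r+8)*k,(u-r-8)*k:(u+r+8)*k]
        m=cv2.matchTemplate(S,T,cv2.TM_CCOEFF_NORMED); _,s,_,l=cv2.minMaxLoc(m); d=np.array(l)/k-8
        J=np.array([(np.array(proj(a[n],P+e))-proj(a[n],P))/.001 for e in np.eye(3)*.001]).T
        print(nm,n,d.round(2),round(s,2))
        if s>.8: rows.append(J);rhs.append(d)
    if len(rows)==2: print("   shift mm",(np.linalg.lstsq(np.vstack(rows),np.hstack(rhs),rcond=None)[0]*1000).round(1))
E
python3 tilt.py lift1
```

```text
endb- scene [-0.17 -0.33] 0.97
endb- top [-2.  -1.5] 0.94
   shift mm [1.8 1.  8.6]
endb+ scene [-0.17 -3.67] 1.0
endb+ top [-0.67 -2.17] 1.0
   shift mm [ 0.3 -2.7 21.2]
enda- scene [ 1.   -1.17] 1.0
enda- top [-8.  8.] 0.62
enda+ scene [-3.5 -2. ] 0.79
enda+ top [-1.83  0.  ] 1.0
```

End a (+x) hangs about 10 mm lower than end b, a lean of roughly 0.04 rad. Both ends are clear. I'll set down, slide the handle 3 mm towards a and lift to check.

>>> {"method": "servo_tool", "body": {"targets": [{"angular":[0,0,0],"xyz":[0,0,0.3],"claw":0.8},{"angular":[0,0,0],"xyz":[0,0,0.3],"claw":0.8},{"angular":[0,0,0],"xyz":[0,0,0.3],"claw":0.8},{"angular":[0,0,0],"xyz":[0,0,0.3],"claw":0.8},{"angular":[0,0,0],"xyz":[0,0,0.3],"claw":0.8},{"angular":[0,0,0],"xyz":[0,0,0.2],"claw":0.8},{"angular":[0,0,0],"xyz":[0,0,0],"claw":0.8},{"angular":[0,0,0],"xyz":[0,0.1,0],"claw":0.8},{"angular":[0,0,0],"xyz":[0,0.1,0],"claw":0.8},{"angular":[0,0,0],"xyz":[0,0.1,0],"claw":0.8},{"angular":[0,0,0],"xyz":[0,0,0],"claw":0.8}]}}

```text
t: 16.3
eef_pos: [0.5139, 0.2519, 0.1009]
ee_rot: [-3.14, 0.001, -2.018]
force: [0.2, -5.9, 4.4]
width: 0.0135
gripper_force: 50.0
```

>>> {"method": "servo_tool", "body": {"targets": [{"angular":[0,0,0],"xyz":[0,0,-0.2],"claw":0.8},{"angular":[0,0,0],"xyz":[0,0,-0.2],"claw":0.8},{"angular":[0,0,0],"xyz":[0,0,-0.2],"claw":0.8},{"angular":[0,0,0],"xyz":[0,0,-0.2],"claw":0.8},{"angular":[0,0,0],"xyz":[0,0,-0.2],"claw":0.8},{"angular":[0,0,0],"xyz":[0,0,-0.2],"claw":0.8},{"angular":[0,0,0],"xyz":[0,0,-0.2],"claw":0.8},{"angular":[0,0,0],"xyz":[0,0,-0.2],"claw":0.8},{"angular":[0,0,0],"xyz":[0,0,-0.2],"claw":0.8},{"angular":[0,0,0],"xyz":[0,0,-0.2],"claw":0.8},{"angular":[0,0,0],"xyz":[0,0,-0.2],"claw":0.8},{"angular":[0,0,0],"xyz":[0,0,-0.2],"claw":0.8},{"angular":[0,0,0],"xyz":[0,0,0],"claw":0.8},{"angular":[0,0,0],"xyz":[0,0,0],"claw":0.8},{"angular":[0,0,0],"xyz":[0,0,0],"claw":0.8},{"angular":[0,0,0],"xyz":[0,0,0],"claw":0.8},{"angular":[0,0,0],"xyz":[0,0,0],"claw":0.8},{"angular":[0,0,0],"xyz":[0,0,0],"claw":0.8}]}}

```text
t: 18.1
eef_pos: [0.5131, 0.2521, 0.1238]
ee_rot: [3.142, -0.0, -2.018]
force: [0.2, 0.9, -8.5]
width: 0.0134
gripper_force: 50.0
```

```bash
python3 look.py lift2; python3 tilt.py lift2
python3 - <<'E'
from h import *
import pickle
for k in("lift1","lift2"):
    F,s=pickle.load(open(k+".pkl","rb")); im=F["wrist"]["color"]; h=cv2.cvtColor(im,cv2.COLOR_BGR2HSV)[...,1]
    # lid ends along rows 165..215: first/last unsaturated pixel left and right of the shoe
    L=[];R=[]
    for r in range(170,216,3):
        w=np.where(h[r,30:560]<70)[0]+30
        L.append(w[w>50].min()); R.append(w[w<540].max())
    print(k,"left",np.median(L),"right",np.median(R),L[0],L[-1],R[0],R[-1])
E
```

```text
F [ 0.04  0.09 -8.09  0.05 -0.08 -0.01] z [0.5131 0.2521 0.1239] t 18.35 49.98408079147339
endb- scene [ 0.  -0.5] 0.95
endb- top [-2.33 -1.33] 0.94
   shift mm [1.4 1.3 9.3]
endb+ scene [ 0.67 -4.33] 1.0
endb+ top [-1.5  -1.67] 1.0
   shift mm [-1.4 -1.4 23.8]
enda- scene [ 2.83 -3.33] 1.0
enda- top [ 0.83 -8.  ] 0.52
enda+ scene [-1.83 -4.  ] 0.8
enda+ top [-3.5  1.5] 1.0
   shift mm [ 0.6 -3.8 22.6]
lift1 left 67.0 right 480.5 64 67 484 477
lift2 left 68.5 right 479.5 65 71 483 476
```

It hangs level now: end a +23 mm, end b +24 mm. I'll lift it clear of everything, then turn +12.5° in yaw.

>>> {"method": "servo_tool", "body": {"targets": [{"angular":[0,0,0],"xyz":[0,0,-0.5],"claw":0.8},{"angular":[0,0,0],"xyz":[0,0,-1],"claw":0.8},{"angular":[0,0,0],"xyz":[0,0,-1],"claw":0.8},{"angular":[0,0,0],"xyz":[0,0,-1],"claw":0.8},{"angular":[0,0,0],"xyz":[0,0,-1],"claw":0.8},{"angular":[0,0,0],"xyz":[0,0,-1],"claw":0.8},{"angular":[0,0,0],"xyz":[0,0,-1],"claw":0.8},{"angular":[0,0,0],"xyz":[0,0,-1],"claw":0.8},{"angular":[0,0,0],"xyz":[0,0,-1],"claw":0.8},{"angular":[0,0,0],"xyz":[0,0,-1],"claw":0.8},{"angular":[0,0,0],"xyz":[0,0,-1],"claw":0.8},{"angular":[0,0,0],"xyz":[0,0,-1],"claw":0.8},{"angular":[0,0,0],"xyz":[0,0,-1],"claw":0.8},{"angular":[0,0,0],"xyz":[0,0,-1],"claw":0.8},{"angular":[0,0,0],"xyz":[0,0,-1],"claw":0.8},{"angular":[0,0,0],"xyz":[0,0,-0.5],"claw":0.8}]}}

```text
t: 19.95
eef_pos: [0.5135, 0.2523, 0.2753]
ee_rot: [-3.141, 0.001, -2.018]
force: [0.5, -0.0, -8.2]
width: 0.0137
gripper_force: 50.0
```

>>> {"method": "servo_tool", "body": {"targets": [{"angular":[0,0,-0.7],"xyz":[0,0,0],"claw":0.8},{"angular":[0,0,-1.3],"xyz":[0,0,0],"claw":0.8},{"angular":[0,0,-1.5],"xyz":[0,0,0],"claw":0.8},{"angular":[0,0,-1.5],"xyz":[0,0,0],"claw":0.8},{"angular":[0,0,-1.5],"xyz":[0,0,0],"claw":0.8},{"angular":[0,0,-1.5],"xyz":[0,0,0],"claw":0.8},{"angular":[0,0,-1.5],"xyz":[0,0,0],"claw":0.8},{"angular":[0,0,-1.5],"xyz":[0,0,0],"claw":0.8},{"angular":[0,0,-1.0],"xyz":[0,0,0],"claw":0.8},{"angular":[0,0,-0.5],"xyz":[0,0,0],"claw":0.8}]}}

```text
t: 20.95
eef_pos: [0.5131, 0.2521, 0.2739]
ee_rot: [-3.142, 0.0, -1.799]
force: [0.4, 1.1, -9.2]
width: 0.0135
gripper_force: 50.0
```

>>> {"method": "servo_tool", "body": {"targets": [{"angular":[0,0,0],"xyz":[0.5,-0.07,0],"claw":0.8},{"angular":[0,0,0],"xyz":[1,-0.15,0],"claw":0.8},{"angular":[0,0,0],"xyz":[1.5,-0.22,0],"claw":0.8},{"angular":[0,0,0],"xyz":[2,-0.29,0],"claw":0.8},{"angular":[0,0,0],"xyz":[2.27,-0.33,0],"claw":0.8},{"angular":[0,0,0],"xyz":[2.27,-0.33,0],"claw":0.8},{"angular":[0,0,0],"xyz":[2.27,-0.33,0],"claw":0.8},{"angular":[0,0,0],"xyz":[2.27,-0.33,0],"claw":0.8},{"angular":[0,0,0],"xyz":[2.27,-0.33,0],"claw":0.8},{"angular":[0,0,0],"xyz":[2.27,-0.33,0],"claw":0.8},{"angular":[0,0,0],"xyz":[2.27,-0.33,0],"claw":0.8},{"angular":[0,0,0],"xyz":[2.27,-0.33,0],"claw":0.8},{"angular":[0,0,0],"xyz":[2.27,-0.33,0],"claw":0.8},{"angular":[0,0,0],"xyz":[2.27,-0.33,0],"claw":0.8},{"angular":[0,0,0],"xyz":[2.27,-0.33,0],"claw":0.8},{"angular":[0,0,0],"xyz":[2.27,-0.33,0],"claw":0.8},{"angular":[0,0,0],"xyz":[2.27,-0.33,0],"claw":0.8},{"angular":[0,0,0],"xyz":[2.27,-0.33,0],"claw":0.8},{"angular":[0,0,0],"xyz":[2.27,-0.33,0],"claw":0.8},{"angular":[0,0,0],"xyz":[2.27,-0.33,0],"claw":0.8}]}}

```text
t: 22.95
eef_pos: [0.4762, -0.1661, 0.2743]
ee_rot: [-3.141, -0.0, -1.801]
force: [0.8, 1.1, -8.5]
width: 0.0136
gripper_force: 50.0
```

>>> {"method": "servo_tool", "body": {"targets": [{"angular":[0,0,0],"xyz":[2,-0.29,0],"claw":0.8},{"angular":[0,0,0],"xyz":[1.5,-0.22,0],"claw":0.8},{"angular":[0,0,0],"xyz":[1,-0.15,0],"claw":0.8},{"angular":[0,0,0],"xyz":[0.5,-0.07,0],"claw":0.8},{"angular":[0,0,0],"xyz":[0,0,0],"claw":0.8},{"angular":[0,0,0],"xyz":[0,0,0],"claw":0.8},{"angular":[0,0,0],"xyz":[0,0,0],"claw":0.8},{"angular":[0,0,0],"xyz":[0,0,0],"claw":0.8},{"angular":[0,0,0],"xyz":[0,0,0],"claw":0.8},{"angular":[0,0,0],"xyz":[0,0,0],"claw":0.8}]}}

```text
t: 23.95
eef_pos: [0.4735, -0.214, 0.2739]
ee_rot: [-3.142, 0.0, -1.8]
force: [-0.3, 0.5, -8.2]
width: 0.0137
gripper_force: 50.0
```

```bash
python3 look.py plate
python3 - <<'E'
import cv2,numpy as np
s=cv2.imread("pics/scene_plate.png")[80:280,180:400]; w=cv2.imread("pics/top_plate.png")[110:330,320:500]
c=np.zeros((500,800,3),np.uint8); c[:400,:440]=cv2.resize(s,(440,400)); c[:440,440:800]=cv2.resize(w,(360,440)); cv2.imwrite("pics/c5.png",c)
E
```

```text
F [ 0.11  0.22 -8.21  0.05 -0.07  0.01] z [ 0.4734 -0.2143  0.2739] t 24.2 49.98402178287506
```

View pics/c5.png

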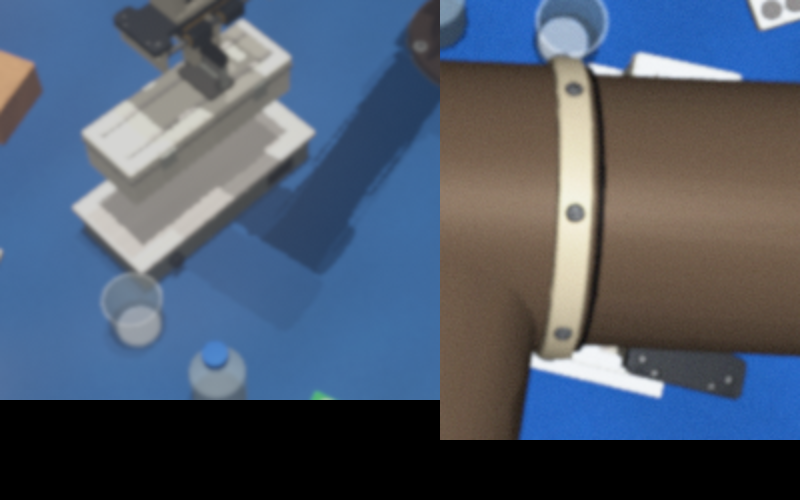

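The carrier hangs level above the plate and parallel to it. Scene lid corners are near (222,146), (245,170), (325,110), and plate corners near (217,185), (252,216), (336,146). A numeric check before lowering:

Run:
```python
from h import *
import pickle
F,s=pickle.load(open("plate.pkl","rb")); f=F["scene"]
a=np.radians(167.1); u=np.array([np.cos(a),np.sin(a)]); w=np.array([-u[1],u[0]])
def rel(p,z):
    X=ray(f,*p,z)[:2]-[.503,-.221]; return np.array([X@u,X@w]).round(3)
print("lid corners in plate frame (exp +-.14,+-.048)",[rel(p,.243).tolist() for p in((222.5,146.5),(245,170),(325,110))])
print("plate corners (exp +-.17,+-.075)",[rel(p,.07).tolist() for p in((217.5,185),(252.5,216),(336.5,146))])
```

```text
lid corners in plate frame (exp +-.14,+-.048) [[-0.136, 0.038], [-0.142, -0.056], [0.132, -0.058]]
plate corners (exp +-.17,+-.075) [[-0.17, 0.064], [-0.165, -0.08], [0.167, -0.076]]
```

>>> {"method": "servo_tool", "body": {"targets": [{"angular":[0,0,0],"xyz":[0,0,0.5],"claw":0.8},{"angular":[0,0,0],"xyz":[0,0,1],"claw":0.8},{"angular":[0,0,0],"xyz":[0,0,1],"claw":0.8},{"angular":[0,0,0],"xyz":[0,0,1],"claw":0.8},{"angular":[0,0,0],"xyz":[0,0,1],"claw":0.8},{"angular":[0,0,0],"xyz":[0,0,1],"claw":0.8},{"angular":[0,0,0],"xyz":[0,0,1],"claw":0.8},{"angular":[0,0,0],"xyz":[0,0,1],"claw":0.8},{"angular":[0,0,0],"xyz":[0,0,1],"claw":0.8},{"angular":[0,0,0],"xyz":[0,0,0.4],"claw":0.8},{"angular":[0,0,0],"xyz":[0,0,0.2],"claw":0.8},{"angular":[0,0,0],"xyz":[0,0,0.2],"claw":0.8}]}}

```text
t: 25.4
eef_pos: [0.4737, -0.2144, 0.181]
ee_rot: [-3.141, -0.0, -1.8]
force: [-0.8, -1.0, -7.6]
width: 0.0138
gripper_force: 50.0
```

>>> {"method": "servo_tool", "body": {"targets": [{"angular":[0,0,0],"xyz":[0,0,0.15],"claw":0.8},{"angular":[0,0,0],"xyz":[0,0,0.15],"claw":0.8},{"angular":[0,0,0],"xyz":[0,0,0.15],"claw":0.8},{"angular":[0,0,0],"xyz":[0,0,0.15],"claw":0.8},{"angular":[0,0,0],"xyz":[0,0,0.15],"claw":0.8},{"angular":[0,0,0],"xyz":[0,0,0.1],"claw":0.8},{"angular":[0,0,0],"xyz":[0,0,0.1],"claw":0.8},{"angular":[0,0,0],"xyz":[0,0,0],"claw":0.8},{"angular":[0,0,0],"xyz":[0,0,0],"claw":0.8}]}}

```text
t: 26.3
eef_pos: [0.4734, -0.2143, 0.1714]
ee_rot: [3.142, -0.0, -1.8]
force: [-0.5, -0.1, -8.9]
width: 0.0134
gripper_force: 50.0
```

>>> {"method": "servo_tool", "body": {"targets": [{"angular":[0,0,0],"xyz":[0,0,0.1],"claw":0.8},{"angular":[0,0,0],"xyz":[0,0,0.1],"claw":0.8},{"angular":[0,0,0],"xyz":[0,0,0],"claw":0.8},{"angular":[0,0,0],"xyz":[0,0,0],"claw":0.8}]}}

```text
t: 26.7
eef_pos: [0.4743, -0.2147, 0.1708]
ee_rot: [-3.139, -0.0, -1.8]
force: [-3.4, 0.8, 5.6]
width: 0.0135
gripper_force: 50.0
```

Set down. Now I'll open and go straight up.

>>> {"method": "servo_tool", "body": {"targets": [{"angular":[0,0,0],"xyz":[0,0,-0.1],"claw":0.8},{"angular":[0,0,0],"xyz":[0,0,0],"claw":6},{"angular":[0,0,0],"xyz":[0,0,0],"claw":6},{"angular":[0,0,0],"xyz":[0,0,0],"claw":6},{"angular":[0,0,0],"xyz":[0,0,0],"claw":6},{"angular":[0,0,0],"xyz":[0,0,0],"claw":6},{"angular":[0,0,0],"xyz":[0,0,0],"claw":6},{"angular":[0,0,0],"xyz":[0,0,0],"claw":6},{"angular":[0,0,0],"xyz":[0,0,0],"claw":6},{"angular":[0,0,0],"xyz":[0,0,-0.5],"claw":6},{"angular":[0,0,0],"xyz":[0,0,-1],"claw":6},{"angular":[0,0,0],"xyz":[0,0,-1.5],"claw":6},{"angular":[0,0,0],"xyz":[0,0,-2],"claw":6},{"angular":[0,0,0],"xyz":[0,0,-2],"claw":6},{"angular":[0,0,0],"xyz":[0,0,-2],"claw":6},{"angular":[0,0,0],"xyz":[0,0,-2],"claw":6},{"angular":[0,0,0],"xyz":[0,0,-1],"claw":6},{"angular":[0,0,0],"xyz":[0,0,0],"claw":6}]}}

```text
t: 28.5
eef_pos: [0.4742, -0.2145, 0.2922]
ee_rot: [-3.138, 0.0, -1.8]
force: [-0.7, 0.4, 0.5]
width: 0.0598
gripper_force: 0.0
```

>>> {"method": "servo_tool", "body": {"targets": [{"angular":[0,0,0],"xyz":[-2,0,0],"claw":6},{"angular":[0,0,0],"xyz":[-4,0,0],"claw":6},{"angular":[0,0,0],"xyz":[-4,0,0],"claw":6},{"angular":[0,0,0],"xyz":[-4,0,0],"claw":6},{"angular":[0,0,0],"xyz":[-4,0,0],"claw":6},{"angular":[0,0,0],"xyz":[-4,0,0],"claw":6},{"angular":[0,0,0],"xyz":[-4,0,0],"claw":6},{"angular":[0,0,0],"xyz":[-2,0,0],"claw":6},{"angular":[0,0,0],"xyz":[0,0,0],"claw":6},{"angular":[0,0,0],"xyz":[0,0,0],"claw":6}]}}

```text
t: 29.5
eef_pos: [0.5366, 0.0586, 0.2892]
ee_rot: [3.14, -0.001, -1.799]
force: [-0.2, -0.2, 1.0]
width: 0.0601
gripper_force: 0.0
```

```bash
python3 look.py end
python3 - <<'E'
from h import *
import pickle
F,s=pickle.load(open("end.pkl","rb")); f=F["top"]; im=f["color"]; hsv=cv2.cvtColor(im,cv2.COLOR_BGR2HSV)
# carrier lid sits at z=.14 on the plate at .07; blobs of near-white split by sides/shadows
m=((hsv[...,1]<60)&(hsv[...,2]>90)).astype(np.uint8)*255; m[:,:340]=0; m[:,485:]=0; m[:125]=0; m[330:]=0
e=cv2.Canny(cv2.cvtColor(im,cv2.COLOR_BGR2GRAY),40,110)[120:330,350:480]
a=np.radians(167.1); u=np.array([np.cos(a),np.sin(a),0]); w=np.array([-u[1],u[0],0]); P=np.array([.503,-.221,0])
# profiles through plate frame: grey value along and across, at lid height
g=cv2.GaussianBlur(cv2.cvtColor(im,cv2.COLOR_BGR2GRAY),(0,0),.8).astype(np.float32)
def prof(fn,rng): 
    px=np.array([proj(f,fn(t)) for t in rng],np.float32); return cv2.remap(g,px[None,:,0],px[None,:,1],1)[0]
r=np.arange(-.18,.181,.006)
for c in(-.03,.0,.03): print("along",c,prof(lambda t:P+t*u+c*w+[0,0,.14],r).astype(int).tolist())
r=np.arange(-.09,.091,.004)
for c in(-.1,-.05,.1): print("across",c,prof(lambda t:P+c*u+t*w+[0,0,.14],r).astype(int).tolist())
a0=pickle.load(open("f0.pkl","rb"))
for nm,(x,y,X,Y) in(("rack",(190,105,275,150)),("bottle",(295,85,338,140)),("beaker",(362,98,408,140))):
    T=a0["top"]["color"][y:Y,x:X]; S=im[y-8:Y+8,x-8:X+8]; r_=cv2.matchTemplate(S,T,cv2.TM_CCOEFF_NORMED); print(nm,cv2.minMaxLoc(r_)[1::2],"(8,8) = unmoved")
E
```

```text
F [-0.3   0.24 -0.09  0.07 -0.07 -0.01] z [0.5369 0.0575 0.2904] t 29.75 0.0
along -0.03 [90, 90, 91, 91, 92, 182, 242, 240, 243, 242, 238, 238, 238, 237, 239, 239, 241, 239, 240, 239, 239, 238, 238, 239, 237, 237, 240, 240, 239, 239, 238, 211, 164, 90, 45, 40, 106, 182, 181, 230, 240, 240, 239, 239, 240, 239, 239, 239, 238, 238, 238, 240, 244, 240, 242, 243, 244, 194, 96, 95, 93]
along 0.0 [89, 89, 89, 89, 91, 185, 242, 242, 243, 243, 244, 244, 243, 244, 244, 244, 244, 243, 244, 244, 244, 244, 244, 244, 244, 244, 244, 244, 244, 244, 244, 216, 164, 83, 59, 62, 147, 182, 180, 233, 244, 244, 244, 244, 244, 244, 244, 244, 244, 244, 244, 244, 243, 239, 242, 244, 243, 190, 96, 93, 92]
along 0.03 [91, 91, 89, 90, 90, 184, 242, 240, 243, 244, 244, 244, 244, 244, 244, 244, 244, 244, 244, 244, 244, 244, 244, 244, 243, 244, 244, 244, 244, 244, 243, 222, 179, 89, 53, 46, 102, 186, 188, 236, 244, 244, 244, 244, 244, 244, 244, 244, 243, 244, 244, 244, 244, 239, 242, 244, 244, 194, 91, 91, 92]
across -0.1 [82, 81, 160, 236, 244, 244, 244, 235, 166, 130, 203, 241, 243, 244, 242, 237, 241, 244, 244, 244, 244, 244, 244, 244, 244, 244, 242, 238, 241, 243, 244, 244, 243, 241, 241, 243, 228, 141, 93, 91, 92, 94, 94, 94, 93, 94]
across -0.05 [89, 89, 162, 237, 244, 244, 244, 236, 168, 127, 203, 241, 244, 244, 242, 238, 241, 243, 243, 244, 244, 244, 244, 244, 244, 244, 242, 239, 241, 243, 244, 244, 243, 241, 242, 243, 223, 139, 95, 94, 93, 91, 92, 93, 93, 93]
across 0.1 [89, 87, 160, 236, 243, 244, 244, 235, 164, 126, 210, 242, 244, 244, 242, 238, 242, 244, 244, 244, 244, 243, 243, 244, 244, 244, 243, 239, 242, 244, 244, 244, 243, 242, 242, 243, 224, 137, 90, 89, 90, 89, 90, 89, 91, 91]
rack (0.054473213851451874, (12, 1)) (8,8) = unmoved
bottle (0.9388248324394226, (8, 8)) (8,8) = unmoved
beaker (0.9966199994087219, (8, 8)) (8,8) = unmoved
```

Measured on the plate: lengthwise about 0 mm, crosswise about −5 mm, in line within 0.01 rad. The rack is hidden in the top view, so I'll check it in the scene view and hand in if it hasn't moved.

Run:
```python
from h import *
import pickle
a0=pickle.load(open("f0.pkl","rb")); F,_=pickle.load(open("end.pkl","rb"))
x,y,X,Y=332,285,394,326
r=cv2.matchTemplate(F["scene"]["color"][y-8:Y+8,x-8:X+8],a0["scene"]["color"][y:Y,x:X],cv2.TM_CCOEFF_NORMED); q=cv2.minMaxLoc(r); print(q[1],q[3])
if q[1]>.7 and max(abs(np.array(q[3])-8))<=2: print(order.job_done())
```

```text
0.8139939308166504 (8, 8)
the job is handed in; nothing more can be done
None
```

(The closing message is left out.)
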